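Which tin has the padlock in it?

TASK

First fold the laptop fully shut, without slamming it, to clear the way across the desk. Then find the stationery tin with the loose padlock in it: lift one off the desk at a time, shake it briskly end to end a few times, and set it back flat in its place if it is silent. Finish while still holding the one that rattles, level and still, a hand's breadth or two above the middle of the shut laptop for the person opposite to take, with the mug, calculator and books left where they are.

Things in the scene. Friction and masses are not known exactly. Their poses are not given: they have to be found in the camera images.
- laptop_lid (a joint): angle of the laptop's screen lid, rad: 0 is shut flat on the keyboard deck, about 1.6 upright, more leans back away from the robot. It starts between 1.4 and 1.75 and is brought to 0. The hinge is stiff: the lid stays at any angle it is left at, and is folded down with 1 to 3 N at its edge
- lid_edge (a point): middle of the free edge of the laptop's lid (mid-thickness), the edge opposite the hinge; at the top when the lid is open. The lid is an aluminium panel 300 mm wide, 205 mm from hinge to free edge, 8 mm thick. The point's axes turn with the lid: its x axis points from the free edge to the hinge, its z axis out of the lid's back; y runs along the edge
- lid_hinge (a point): middle of the laptop's hinge line, 22.5 mm above the desk, fixed to the deck; its y axis is the hinge line (it runs along the laptop's far side), its x axis points away from the robot's side, square to the hinge. The free edge moves on a circle of 205 mm radius about this line, from above it to the robot's side
- laptop_mid (a point): middle of the laptop's deck (plain aluminium, 300 mm wide along its y, 210 mm deep along its x, keyboard side to the robot, fixed to the desk), 25 mm above the desk: just under the outer face of the shut lid, whose top is 26.5 mm above the desk. The hinge line lies 100 mm to +x of it
- tin_a_mid (a point): centre of the right-hand stationery tin as the robot sees the row: latched bare-metal box, 130 mm long (its x), 60 wide (its y), 32 high, on a 2 mm writing mat, centre 18 mm above the desk; 90 to 255 g. The three look alike; in one of them, drawn anew each time, lies a loose 90 g brass padlock (42 x 26 x 14 mm), nothing moves in the others
- tin_b_mid (a point): centre of the middle stationery tin as the robot sees the row: latched bare-metal box, 130 mm long (its x), 60 wide (its y), 32 high, on a 2 mm writing mat, centre 18 mm above the desk; 90 to 255 g. The loose padlock, if it is in this one, slides easily (friction 0.12 to 0.18), up to 75 mm along the tin's x: a brisk stroke lengthwise that stops short throws it to the leading end, where it stays
- tin_c_mid (a point): centre of the left-hand stationery tin as the robot sees the row: latched bare-metal box, 130 mm long (its x), 60 wide (its y), 32 high, on a 2 mm writing mat, centre 18 mm above the desk; 90 to 255 g. The loose padlock, if it is in this one, also slides to the low end when the tin is tipped 20 degrees, and so shifts the load in the grip by up to 0.065 Nm
- mug: white mug, 82 mm across, 92 mm high, origin at the centre of its foot; stays where it is
- calculator: dark pocket calculator, 80 mm by 150 mm (its y), 16 mm high, origin at the centre of its underside; stays where it is
- books: pile of three books about 185 x 255 mm, 64 mm high, origin at the centre of its underside; stays where it is

How it is judged (in metres and radians):
On the way, in this order (a step that is already met when the one before it is completed fails the run):
1. the laptop is shut (value of joint laptop_lid below 0.06 rad), for 0.3 s.
2. the tin with the padlock, held off the desk, is shaken: the padlock runs to one end (((distance between padlock_c0 and tin_a_mid below 0.07 m and height (world z) of tin_a_mid above 0.06 m and contact force between the fingers and tin_a above 0.5 N and x of padlock_c0 in the frame of tin_a_mid above 0.018 m) or (distance between padlock_c0 and tin_b_mid below 0.07 m and height (world z) of tin_b_mid above 0.06 m and contact force between the fingers and tin_b above 0.5 N and x of padlock_c0 in the frame of tin_b_mid above 0.018 m) or (distance between padlock_c0 and tin_c_mid below 0.07 m and height (world z) of tin_c_mid above 0.06 m and contact force between the fingers and tin_c above 0.5 N and x of padlock_c0 in the frame of tin_c_mid above 0.018 m))).
3. the padlock runs to the other end (((distance between padlock_c0 and tin_a_mid below 0.07 m and height (world z) of tin_a_mid above 0.06 m and contact force between the fingers and tin_a above 0.5 N and x of padlock_c0 in the frame of tin_a_mid below -0.018 m) or (distance between padlock_c0 and tin_b_mid below 0.07 m and height (world z) of tin_b_mid above 0.06 m and contact force between the fingers and tin_b above 0.5 N and x of padlock_c0 in the frame of tin_b_mid below -0.018 m) or (distance between padlock_c0 and tin_c_mid below 0.07 m and height (world z) of tin_c_mid above 0.06 m and contact force between the fingers and tin_c above 0.5 N and x of padlock_c0 in the frame of tin_c_mid below -0.018 m))).
4. and back again (((distance between padlock_c0 and tin_a_mid below 0.07 m and height (world z) of tin_a_mid above 0.06 m and contact force between the fingers and tin_a above 0.5 N and x of padlock_c0 in the frame of tin_a_mid above 0.018 m) or (distance between padlock_c0 and tin_b_mid below 0.07 m and height (world z) of tin_b_mid above 0.06 m and contact force between the fingers and tin_b above 0.5 N and x of padlock_c0 in the frame of tin_b_mid above 0.018 m) or (distance between padlock_c0 and tin_c_mid below 0.07 m and height (world z) of tin_c_mid above 0.06 m and contact force between the fingers and tin_c above 0.5 N and x of padlock_c0 in the frame of tin_c_mid above 0.018 m))).
At the end, for the whole second after the job is handed in: Lid shut (within 0.06 rad). The tin with the padlock is held in the fingers, centre 80 to 320 mm above the desk, within 80 mm of the laptop's middle seen from above, level within 15 degrees, still. The other two lie flat at rest on the desk within 60 mm of where they stood (value of joint laptop_lid below 0.06 rad and ((distance between padlock_c0 and tin_a_mid below 0.07 m and height (world z) of tin_a_mid between 0.08 and 0.32 m and horizontal distance between tin_a_mid and laptop_mid below 0.08 m and angle between tin_a_mid's own z axis and vertical below 0.26 rad and linear speed of tin_a below 0.04 m/s and contact force between the fingers and tin_a above 0.5 N and height (world z) of each of tin_b_mid, tin_c_mid below 0.025 m and angle between each of tin_b_mid, tin_c_mid's own z axis and vertical below 0.1 rad and distance of each of tin_b_mid, tin_c_mid from where it was at the start of the episode below 0.06 m and linear speed of each of tin_b, tin_c below 0.03 m/s) or (distance between padlock_c0 and tin_b_mid below 0.07 m and height (world z) of tin_b_mid between 0.08 and 0.32 m and horizontal distance between tin_b_mid and laptop_mid below 0.08 m and angle between tin_b_mid's own z axis and vertical below 0.26 rad and linear speed of tin_b below 0.04 m/s and contact force between the fingers and tin_b above 0.5 N and height (world z) of each of tin_a_mid, tin_c_mid below 0.025 m and angle between each of tin_a_mid, tin_c_mid's own z axis and vertical below 0.1 rad and distance of each of tin_a_mid, tin_c_mid from where it was at the start of the episode below 0.06 m and linear speed of each of tin_a, tin_c below 0.03 m/s) or (distance between padlock_c0 and tin_c_mid below 0.07 m and height (world z) of tin_c_mid between 0.08 and 0.32 m and horizontal distance between tin_c_mid and laptop_mid below 0.08 m and angle between tin_c_mid's own z axis and vertical below 0.26 rad and linear speed of tin_c below 0.04 m/s and contact force between the fingers and tin_c above 0.5 N and height (world z) of each of tin_a_mid, tin_b_mid below 0.025 m and angle between each of tin_a_mid, tin_b_mid's own z axis and vertical below 0.1 rad and distance of each of tin_a_mid, tin_b_mid from where it was at the start of the episode below 0.06 m and linear speed of each of tin_a, tin_b below 0.03 m/s))); the arm keeps its last pose, push and grip.
It fails at once if the lid is slammed: it nears the deck faster than 3 rad/s (value of joint laptop_lid below 0.2 rad and velocity of joint laptop_lid below -3 rad/s).
It fails at once if the mug, the calculator or the books are moved by more than 30 mm (distance of any of mug, calculator, books from where it was at the start of the episode above 0.03 m).
It also fails if it takes over 72 s, if anything falls off the work surface, if the arm or the gripper's body presses on something with over 40 N, if the wrist force passes 120 N, or if a joint passes its speed limit or range.

ROBOT

A 6-joint arm with a two-finger parallel gripper is mounted at the origin on the work surface. World frame = base frame: x ahead of the robot, y to its left, z up, the work surface at z = 0. Lengths are in m, angles in degrees, forces in N, time in s.
With the tool pointing down it reaches from about 0.35 to 0.875 m from the base axis. Payload 4.2 kg.
Tool frame: the origin (TCP) lies midway between the tips of the shut fingers; the grasp point (between the pads) lies 19 mm behind it; y points along the fingers, z is the direction in which the jaws open and shut, and the axes are right-handed (so a half turn about y gives the same grasp; the last joint's range is limited). The gripper opens to 87 mm and grips with 3 to 60 N. Pads are 19 mm wide; open, the fingers measure 117 mm over their backs; the gripper's body (75 mm by 190 mm) begins 51 mm behind the grasp point.
Start: joints at [-58.751, 22.042, 0.453, 0, -68.411, -14.817], TCP at [0.177, -0.599, 0.223] pointing down, gripper open.
Joint ranges: [-179.83, 179.83], [-69.29, 118.12], [-61.27, 80.66], [-181.25, 117.63], [-171.15, -9.14], [-177.46, 177.46]. Speed limits (degrees/s): [159.86, 159.86, 180, 180, 180, 180].

INTERFACE

Orientations are given as [roll, pitch, yaw] about the fixed x, y, z axes, in that order (R = Rz(yaw) Ry(pitch) Rx(roll)).
In Python, from workcell import env gives the robot as it stands. The module is installed in compiled form; this text tells all that it offers. Calls block until the motion is done:
- env.goto(position, orientation): joint-space move of the TCP to a pose.
- env.move_straight(position, rotation=None, rate=0.15, force_limit=None): straight line of the TCP; rotation=None keeps the orientation; rate is the mean speed in m/s. With force_limit (N) it stops when the force on the tool has changed by that much, and returns True; else False.
- env.set_joints(angles): joint-space move.
- env.gripper_to(opening, grasp_force=None): opening from 0.0 (shut) to 1.0 (fully open); grasp_force is the grip in N (None keeps the last); returns when the fingers have stopped.
- env.dwell(seconds).
- env.inverse_kinematics(position, orientation): joint angles nearest the present ones, or None.
- env.read_state(): the state.
- env.grab_frame(name): name is "side" or "top"; returns a dict with "image" (480x640x3 uint8, blue, green, red), "fx", "fy", "cx", "cy" (pixels), "D" ([k1, k2, p1, p2, k3] as OpenCV has them; the pictures are not rectified), "position" and "orientation" of the camera in the world. Camera axes: x right, y up, looking along -z (the intrinsics and any distortion apply to the point x, -y, -z); pixel columns grow to the right and rows downward; lengths in m; the calibration is good to about 2 mm. A picture is of the moment at which its call begins. There is no depth.
A pose or a line that the arm cannot do raises env.Unreachable and nothing moves.
- env.close_job(): hands the job in, once; it reports no verdict.
Trained networks look in a picture, given as the dict that the camera call returned (one of the last four; its "shot" number tells which), for a name from the list of things; names that differ only in an ending like _2 or _b are one class to them, and where a whole thing is asked for, a point or a joint stands for the part that bears it (a point fixed in the world has none). Each returns a list of dicts, best first, with "score" (0 to 1); they miss things now and then, are a little off and sometimes report something else, mostly with a low value. They report only what shows in the picture. A call takes as long as a camera call.
- env.search_frame(picture, thing): "xyz" ([x, y, z] in m, in world coordinates, good to about 4 mm: the middle of the surface that is visible of it).
- env.trace(picture, thing): "mask" (480x640 bool, what is visible of it).
The state is a dict: "clock": time; "joint_positions": joint angles; "qvel": joint speeds; "joint_torque": joint torques, N m; "position": TCP position; "tool_rot": TCP orientation; "force": force on the tool from outside, world axes, zero at the start; "wrist_torque": the same for the moment, N m; "opening": opening from 0.0 (shut) to 1.0 (fully open).
Only numpy, scipy, OpenCV 4.12 (cv2) and the standard library are available. Lean on these libraries where they do the work, as an engineer would, in place of code of your own. Each camera call takes 0.05 s, during which the arm holds its last target. There are 200 camera calls.

## Working session

There is one attempt and no reset: what is moved stays moved. The work goes in short steps, each a Python script; the robot and the scene stay as the last script left them, time stands still between calls to the robot, and variables do not carry over. Pictures are saved under pics/ and viewed, about 8 in all and at most 12, crops included, and the job is handed in when it is done.

```bash
mkdir -p pics; ls; python3 - <<'E'
from workcell import env
import cv2,numpy as np
s=env.read_state();print({k:np.round(v,3).tolist() for k,v in s.items()})
for n in("top","side"):
    f=env.grab_frame(n);cv2.imwrite(f"pics/{n}0.png",f["image"])
    print(n,{k:np.round(f[k],3).tolist() for k in f if k!="image"})
    for t in("laptop_lid","lid_edge","tin_a_mid","mug","calculator","books"):
        print(t,[(np.round(d["xyz"],3).tolist(),round(d["score"],2)) for d in env.search_frame(f,t)])
E
```

```text
pics
{'clock': 0.0, 'joint_positions': [-58.752, 22.093, 0.382, -0.029, -68.411, -14.817], 'qvel': [0.038, -0.005, -0.016, -0.126, -0.038, -0.029], 'joint_torque': [0.001, -39.067, 18.74, 4.22, 0.011, -0.0], 'position': [0.177, -0.599, 0.221], 'tool_rot': [-89.876, 0.005, 16.421], 'force': [0.092, 0.577, -0.158], 'wrist_torque': [0.004, 0.015, 0.004], 'opening': 1.002}
top {'fx': 523.606, 'fy': 523.606, 'cx': 316.074, 'cy': 242.477, 'D': [-0.097, 0.0, 0.0, 0.0, 0.0], 'position': [0.359, -0.089, 1.466], 'orientation': [8.715, -0.718, -91.228], 'shot': 1}
laptop_lid [([0.576, -0.259, 0.168], 0.56)]
lid_edge []
tin_a_mid [([0.428, 0.097, 0.034], 0.97)]
mug [([0.781, 0.046, 0.038], 0.98)]
calculator [([0.761, -0.181, 0.018], 0.75), ([0.466, -0.581, 0.064], 0.49)]
books [([0.464, -0.584, 0.069], 0.97)]
side {'fx': 483.57, 'fy': 483.57, 'cx': 318.647, 'cy': 237.309, 'D': [-0.028, 0.0, 0.0, 0.0, 0.0], 'position': [0.514, 0.864, 0.666], 'orientation': [57.553, 0.126, -174.994], 'shot': 2}
laptop_lid [([0.58, -0.217, 0.137], 0.83)]
lid_edge [([0.585, -0.216, 0.138], 0.77)]
tin_a_mid [([0.428, 0.118, 0.037], 0.59)]
mug [([0.771, 0.077, 0.061], 0.82)]
calculator [([0.755, -0.163, 0.013], 0.97), ([0.427, 0.119, 0.036], 0.16)]
books [([0.464, -0.501, 0.052], 0.57)]
```

View pics/top0.png

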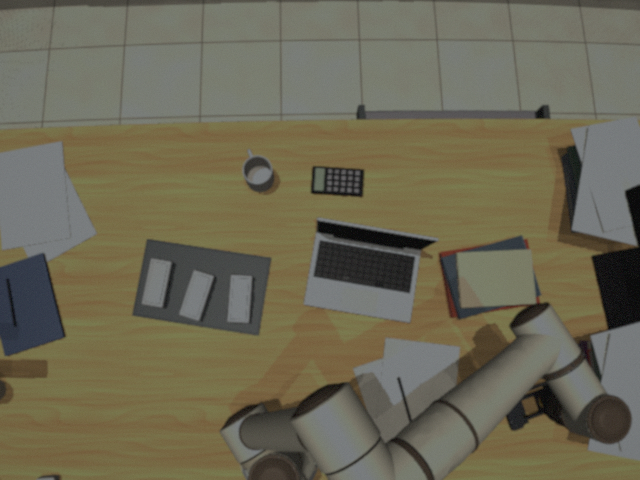

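View pics/side0.png

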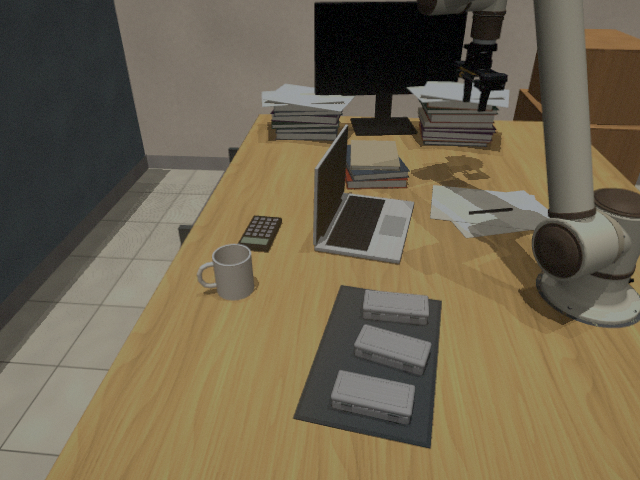

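The top view shows the tins at about (157,283), (197,295) and (240,299). The laptop's front corners are near (305,303) and (411,321), and the lid's top edge runs from (317,220) to (435,240). The side view agrees, with the lid's near top corner at (347,128) and its near hinge end at (318,245).

```bash
cat > h.py <<'E'
from workcell import env
import cv2,numpy as np
from scipy.spatial.transform import Rotation as R
def cam(f):
    Rc=R.from_euler('xyz',f["orientation"],degrees=True).as_matrix()
    K=np.array([[f["fx"],0,f["cx"]],[0,f["fy"],f["cy"]],[0,0,1.]])
    return Rc@np.diag([1,-1,-1.]),np.array(f["position"]),K,np.array(f["D"],float)
def unproj(f,px,z):
    M,p,K,D=cam(f)
    u=cv2.undistortPoints(np.array(px,float).reshape(-1,1,2),K,D)[:,0]
    d=np.c_[u,np.ones(len(u))]@M.T
    return p+d*((z-p[2])/d[:,2])[:,None]
def proj(f,P):
    M,p,K,D=cam(f)
    rv=cv2.Rodrigues(M.T)[0]
    return cv2.projectPoints(np.array(P,float).reshape(-1,1,3),rv,-M.T@p,K,D)[0][:,0]
def tins(f):
    out=[]
    for d in env.trace(f,"tin_a_mid"):
        c=max(cv2.findContours(d["mask"].astype(np.uint8),0,2)[0],key=len)
        w=unproj(f,c[:,0],0.034)
        (x,y),(a,b),t=cv2.minAreaRect((w[:,:2]*1000).astype(np.float32))
        if a<b:a,b,t=b,a,t+90
        t=(t+90)%180-90
        out.append((x/1000,y/1000,t,a,b,d["score"]))
    return out
E
python3 - <<'E'
from h import *
from scipy.optimize import least_squares
f=env.grab_frame("top");g=env.grab_frame("side")
for q in(f,g):
  for t in tins(q):print(np.round(t,3).tolist())
c=unproj(f,[(305,303),(411,321)],0.02);print(c)
print(unproj(g,[(402,258),(414,200)],0.02))
def model(p):
    x,y,psi,th=p
    ex=np.array([np.cos(psi),np.sin(psi),0]);ey=np.array([-ex[1],ex[0],0]);m=np.array([x,y,0])
    H=m+.1*ex+[0,0,.0225]
    e=H+.205*(-np.cos(th)*ex+np.sin(th)*np.array([0,0,1]))
    F=m-.105*ex+[0,0,.0185]
    P=[F+.15*ey,F-.15*ey,e+.15*ey,e-.15*ey]
    return P
def res(p):
    P=model(p)
    return np.r_[(proj(f,P)-[(305,303),(411,321),(317,221),(435,240)]).ravel(),(proj(g,[P[0],P[2]])-[(402,258),(347,129)]).ravel()]
s=least_squares(res,[.5,-.25,-.1,1.5],loss='soft_l1');print(s.x,np.round(s.fun,1));print(np.array(model(s.x)[2:]).mean(0),model(s.x))
for t in ("mug","calculator","books"):
  d=env.trace(f,t)[0]["mask"];c=max(cv2.findContours(d.astype(np.uint8),0,2)[0],key=len)
  w=unproj(f,c[:,0],{"mug":.092,"calculator":.016,"books":.064}[t]);print(t,w.min(0),w.max(0))
E
```

```text
[0.428, 0.099, -2.37, 128.203, 63.247, 0.83]
[0.429, 0.117, -5.082, 131.743, 92.687, 0.61]
[[ 0.41219371 -0.07756592  0.02      ]
 [ 0.35616791 -0.36815442  0.02      ]]
[[ 0.40235225 -0.07444692  0.02      ]
 [ 0.35181754 -0.36683182  0.02      ]]
[ 0.48429416 -0.24176722 -0.16924614  1.52208465] [ -0.4   2.3   1.3   0.2  -1.1   0.9   3.8   0.3  -1.7   0.  -27.5  38.1]
[ 0.57302604 -0.2569298   0.22725683] [array([ 0.4060603 , -0.07622429,  0.0185    ]), array([ 0.3555285, -0.3719379,  0.0185   ]), array([ 0.59829194, -0.109073  ,  0.22725683]), array([ 0.54776015, -0.40478661,  0.22725683])]
mug [ 7.12144674e-01 -2.99697097e-04  9.20000000e-02] [0.83141192 0.08387437 0.092     ]
calculator [ 0.71185917 -0.25103283  0.016     ] [ 0.80275455 -0.09761343  0.016     ]
books [ 0.36050159 -0.71840389  0.064     ] [ 0.58035426 -0.44660549  0.064     ]
```

```bash
cat >> h.py <<'E'
def tins2(f):
    im=cv2.cvtColor(f["image"],cv2.COLOR_BGR2GRAY)[240:336,135:272]
    hs=cv2.cvtColor(f["image"],cv2.COLOR_BGR2HSV)[240:336,135:272]
    m=((im>95)&(hs[...,1]<60)).astype(np.uint8)
    out=[]
    for c in cv2.findContours(m,0,2)[0]:
        if cv2.contourArea(c)<500: continue
        w=unproj(f,c[:,0]+[135,240],0.034)
        (x,y),(a,b),t=cv2.minAreaRect((w[:,:2]*1000).astype(np.float32))
        if a<b:a,b,t=b,a,t+90
        out.append((x/1000,y/1000,(t+90)%180-90,a,b))
    return sorted(out,key=lambda t:t[1])
def rd(n=8,dt=.04):
    a=[]
    for _ in range(n):
        env.dwell(dt);s=env.read_state();a.append(np.r_[s["force"],s["wrist_torque"]])
    return np.mean(a,0),np.std(a,0)
E
python3 - <<'E'
from h import *
f=env.grab_frame("top")
for t in tins2(f):print(np.round(t,3).tolist())
m=np.array([.4843,-.2418,0]);psi=-.1692;th0=1.522
ex=np.array([np.cos(psi),np.sin(psi),0]);k=np.array([0,0,1.]);H=m+.1*ex+.0225*k
rot=[-90,0,np.degrees(psi)]
def tcp(th,r=.17,gap=0): 
    u=-np.cos(th)*ex+np.sin(th)*k;n=np.sin(th)*ex+np.cos(th)*k
    return H+r*u+(.004+gap)*n+.0095*ex
p=np.array(env.read_state()["position"])
env.gripper_to(0)
env.move_straight([p[0],p[1],.36],rate=.3)
a=tcp(th0,gap=.05)
env.goto([a[0],a[1],.36],rot)
env.move_straight(a,rate=.2)
print(env.read_state()["clock"],rd())
for th in np.linspace(1.45,.12,9):
    env.move_straight(tcp(th),rate=.12)
    s=env.read_state();print(round(th,2),np.round(s["force"],2),np.round(s["clock"],2))
q=tcp(.0);q[2]=.0255
print(env.move_straight(q,rate=.05,force_limit=12));s=env.read_state();print(s["position"],s["force"],s["clock"])
q[2]=.1
env.move_straight(q,rate=.2)
for n in("top","side"):
  f=env.grab_frame(n);cv2.imwrite(f"pics/{n}1.png",f["image"])
E
```

```text
[0.428, 0.102, -4.404, 127.83, 57.97]
[0.44, 0.221, -18.299, 128.386, 58.002]
[0.476, 0.332, -10.788, 127.374, 58.0]
6.25 (array([-0.36007775, -0.15009536, -0.22517357, -0.03091322,  0.00328791,
        0.00228957]), array([0.24083914, 0.40574148, 0.36305597, 0.02206353, 0.02101768,
       0.02806344]))
1.45 [-0.53 -0.48 -0.29] 7.25
1.28 [ 0.04  0.39 -0.09] 7.63
1.12 [0.61 0.22 0.36] 8.02
0.95 [0.6  0.05 0.58] 8.4
0.78 [-0.38  0.28  0.53] 8.78
0.62 [0.36 0.48 0.77] 9.17
0.45 [ 0.23 -1.05 -0.18] 9.55
0.29 [0.43 0.22 0.06] 9.93
0.12 [0.8  0.31 0.22] 10.32
True
[ 0.42549541 -0.23177702  0.02686614] [-1.4193576   1.42094907  6.26990222] 10.7583
```

```bash
python3 -c "
import cv2,numpy as np
a=cv2.imread('pics/top1.png')[130:380,120:520];b=cv2.imread('pics/side1.png')[90:340,180:580]
cv2.imwrite('pics/c1.png',np.hstack([a,b]))"
```

```text
(no output)
```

View pics/c1.png

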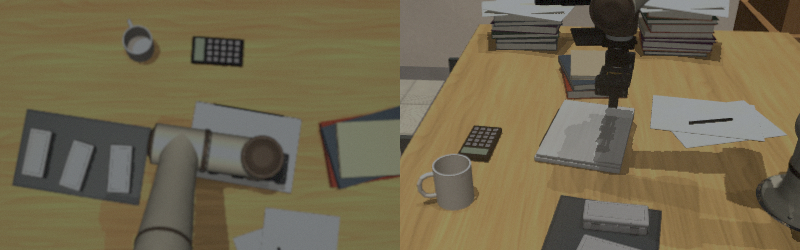

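The lid lies flat on the deck, and the mug, calculator and books are undisturbed. Next is tin a.

```bash
cat >> h.py <<'E'
def axes(t):
    y=np.radians(t[2]);return np.array([np.cos(y),np.sin(y),0]),np.array([-np.sin(y),np.cos(y),0])
def speedcheck(c,ex,rot,L,rate):
    q=[np.array(env.inverse_kinematics((c+s*ex).tolist(),rot)) for s in np.linspace(-L/2,L/2,9)]
    return np.abs(np.diff(q,axis=0)).max(0)/(L/8)*rate*1.9
def pick(t):
    rot=[-90,0,t[2]]
    env.gripper_to(.95)
    env.goto([t[0],t[1],.16],rot)
    env.move_straight([t[0],t[1],.03],rate=.2)
    env.move_straight([t[0],t[1],.006],rate=.06)
    env.gripper_to(0,35)
    print("opening",env.read_state()["opening"])
    env.move_straight([t[0],t[1],.17],rate=.15)
    return rot
def shake(t,L=.14,rate=.4,n=4):
    ex,ey=axes(t);rot=[-90,0,t[2]];c=np.array([t[0],t[1],.17])+.005*ex
    v=speedcheck(c,ex,rot,L,rate);print("deg/s",v.round())
    if (v>130).any(): print("too fast");return
    w=[]
    env.move_straight(c-L/2*ex,rate=.2)
    for i in range(n):
        env.move_straight(c+(L/2 if i%2==0 else -L/2)*ex,rate=rate)
        env.dwell(.3);m,s=rd(15);w.append(m[3:]@ey)
        print("+-"[i%2],"F",m[:3].round(2),"T_y %.4f"%w[-1],"clk",env.read_state()["clock"])
    w=np.array(w);print("diff",w[0::2].mean()-w[1::2].mean())
def place(t):
    env.move_straight([t[0],t[1],.17],rate=.25)
    env.move_straight([t[0],t[1],.02],rate=.15)
    env.move_straight([t[0],t[1],.005],rate=.04,force_limit=8)
    env.gripper_to(.95)
    env.move_straight([t[0],t[1],.16],rate=.25)
T=dict(a=(.428,.102,-4.4),b=(.440,.221,-18.3),c=(.476,.332,-10.8))
E
python3 - <<'E'
from h import *
env.move_straight([.42,-.23,.2],rate=.3)
t=T["a"];pick(t);shake(t)
f=env.grab_frame("side");cv2.imwrite("pics/side2.png",f["image"])
E
```

```text
opening 0.6847748711669726
deg/s [87. 78. 95.  0. 25. 87.]
+ F [ 0.2  -0.13 -1.9 ] T_y -0.0299 clk 19.625
- F [-0.12 -0.3  -1.72] T_y -0.0233 clk 21.05
+ F [-0.21 -0.18 -1.47] T_y -0.0246 clk 22.475
- F [-0.27 -0.01 -1.59] T_y -0.0201 clk 23.9
diff -0.005560583453825901
```

View pics/side2.png

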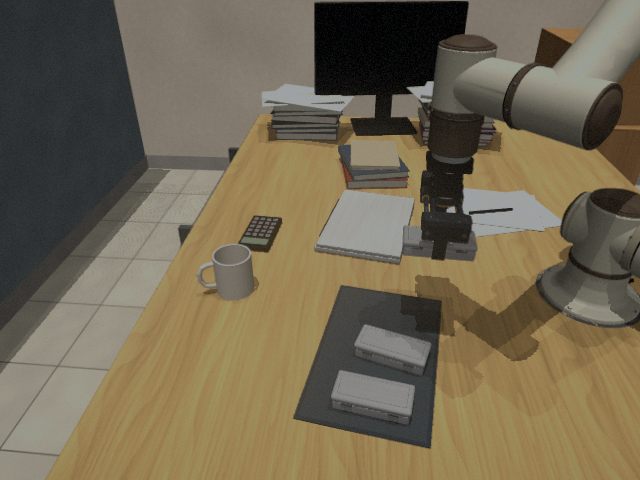

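The tin is held level at about (440,242). The torque change is only 0.006 Nm, against up to 0.065 Nm expected for a loose padlock, so tin a is silent. I'll put it back and try tin b.

```bash
python3 - <<'E'
from h import *
place(T["a"]);print(env.read_state()["clock"])
t=T["b"];pick(t);shake(t)
f=env.grab_frame("top")
cv2.imwrite("pics/top3.png",f["image"])
for x in tins2(f):print(np.round(x,3).tolist())
E
```

```text
27.3833
opening 0.6879618475250272
deg/s [97. 54. 79.  0. 24. 97.]
+ F [ 0.15 -0.16 -1.64] T_y -0.0315 clk 33.1833
- F [ 0.09  0.05 -1.62] T_y -0.0305 clk 34.6083
+ F [ 0.1   0.01 -1.37] T_y -0.0302 clk 36.0333
- F [-0.2  -0.09 -1.51] T_y -0.0371 clk 37.4583
diff 0.0028903728661279146
[0.429, 0.104, -5.07, 127.389, 57.987]
[0.487, 0.329, -10.571, 103.178, 57.128]
```

Tin b is silent too (0.003 Nm), and tin a is back in its place to within 2 mm. Next I'll set b down and try c.

```bash
python3 - <<'E'
from h import *
place(T["b"]);print(env.read_state()["clock"])
t=T["c"];pick(t);shake(t)
f=env.grab_frame("top");cv2.imwrite("pics/top4.png",f["image"])
for x in tins2(f):print(np.round(x,3).tolist())
E
```

```text
40.9417
opening 0.6851583882224808
deg/s [77. 53. 86.  0. 33. 77.]
+ F [ 0.06 -0.01 -2.85] T_y 0.0012 clk 46.7333
- F [-0.05 -0.05 -2.75] T_y -0.0468 clk 48.1583
+ F [ 0.07 -0.2  -2.98] T_y 0.0094 clk 49.5833
- F [-0.3   0.1  -2.81] T_y -0.0621 clk 51.0083
diff 0.05975608567701134
[0.428, 0.103, -4.391, 127.35, 57.723]
[0.459, 0.217, -18.042, 88.82, 57.198]
```

Tin c rattles: the torque swings by 0.06 Nm with each stroke. I'll carry it over the laptop.

```bash
python3 - <<'E'
from h import *
p=env.read_state()["position"]
env.move_straight([p[0]+.04,p[1],.2],rate=.2)
env.move_straight([.484,-.242,.2],rate=.2)
env.dwell(.5)
s=env.read_state();print(s["clock"],s["position"],s["opening"],s["tool_rot"],rd()[0])
for n in("top","side"):
  f=env.grab_frame(n);cv2.imwrite(f"pics/{n}5.png",f["image"])
  if n=="top":
    for x in tins2(f):print(np.round(x,3).tolist())
  for t in("mug","calculator","books"):
    print(t,[np.round(d["xyz"],3).tolist() for d in env.search_frame(f,t)][:1])
E
python3 -c "
import cv2,numpy as np
a=cv2.imread('pics/top5.png')[130:380,120:520];b=cv2.imread('pics/side5.png')[90:440,180:580]
b=b[:];a=cv2.copyMakeBorder(a,0,100,0,0,0)
cv2.imwrite('pics/c5.png',np.hstack([a,b]))"
```

```text
55.0417 [ 0.48400348 -0.24198628  0.19998756] 0.68658564924473 [-8.99994765e+01  1.04922815e-03 -1.08005335e+01] [ 0.07101178  0.12906377 -3.00363147 -0.02309404 -0.04958068 -0.00595049]
[0.429, 0.104, -4.704, 127.456, 57.734]
[0.44, 0.223, -18.275, 127.452, 57.29]
mug [[0.782, 0.045, 0.037]]
calculator [[0.761, -0.179, 0.019]]
books [[0.468, -0.581, 0.069]]
mug [[0.771, 0.077, 0.058]]
calculator [[0.754, -0.164, 0.015]]
books [[0.466, -0.483, 0.036]]
```

View pics/c5.png

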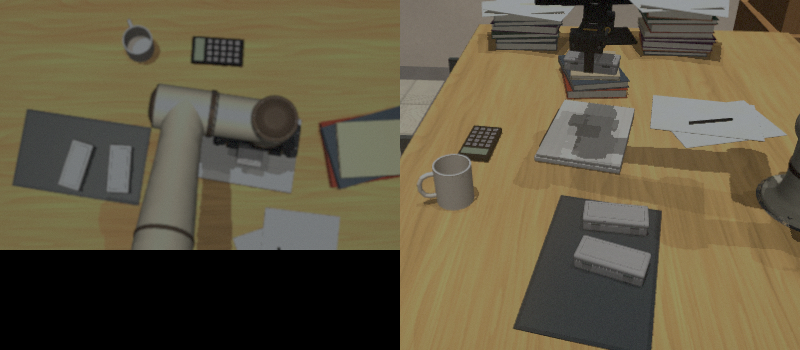

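Tin c is held level at about (590,65) in the crop, above the middle of the shut lid, and its shadow falls on the lid. The other two tins are flat in their places, so I'm handing in.

```bash
python3 -c "
from workcell import env
env.close_job();s=env.read_state();print(s['clock'],s['opening'])"
```

```text
the job is handed in; nothing more can be done
the job is handed in; nothing more can be done
```

The laptop is shut and the tin that rattles, tin c (the left-hand one), is held over its middle; I've handed the job in. It reports no verdict, so what follows rests on my own checks.

- **Laptop:** I pushed the lid down along its arc at about 0.7 rad/s until it touched the deck. The fingertips stopped at 26.9 mm, against 26.5 mm for a fully shut lid.
- **Silent tins:** shaking a and b changed the wrist torque by only 0.006 and 0.003 Nm between ends, which is noise. In the final picture both lie flat, within about 3 mm of where they started.
- **Rattling tin:** tin c's torque swung by 0.060 Nm with each of four strokes. That matches a 90 g padlock sliding end to end.
- **Final hold:** tin c is level and still, with its centre about 0.21 m above the desk over the laptop's middle. At the last check the clock read 55 s of the 72 s allowed.
- **Mug, calculator and books:** they are where they were in the pictures. The side camera put the books about 2 cm off its first estimate. The top camera had them within 5 mm, and the arm never went near them, so I put the gap down to the held tin partly blocking that view.

No check failed.

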